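# Empty the bench scale and hold its calibration key down

### The job

Zero-calibrate the bench scale: lift the green canister off its platform by the handle and set it down gently, upright and wholly on the round cork mat beside the scale, and let go of it. Then, with nothing touching the platform, press only the red calibration key right down with the fingertips and finish still holding it down, with a light, steady push of less than 25 N. Leave the other keys and the things lying about alone.

Things in the scene. Friction and masses are not known exactly. Their poses are not given: they have to be found in the camera images.
- scale: Electronic bench scale, fixed: white housing 280 (x) by 240 mm (y), steel platform over its rear, grey key panel along its front (-x) edge, sloping 12 degrees down to the front, with a display at +y and three keys at y = -4 (blue), -46 (grey), -88 mm (red). Origin: centre of the underside, on the bench; x points from the panel to the rear, z up. Turned by up to 0.2 rad.
- platform_top (a point): Centre of the top of the scale's steel platform: a rigid flat plate 180 mm (x) by 230 mm (y), 6 mm thick, its top 83 mm above the bench (its collider is scale_c2). Axes as the scale's.
- canister: Lidded green steel canister (lid shut, full of brass rivets, 0.4 to 0.85 kg), 87 mm in diameter and 100 mm high, with a rigid arched handle over it that does not swing. It starts standing on the platform. Origin: centre of its underside. Its y axis is the direction of the handle's grip; z up.
- canister_grip (a point): Middle of the canister's handle: a straight round wooden grip, 18 mm in diameter and 60 mm long along the canister's y axis, its axis 150 mm above the canister's underside and 50 mm above the lid. Same axes as the canister. Its collider is canister_c7. Arch legs (6 mm steel rod) stand at y = +-47 mm.
- cork_mat: Round cork mat fixed flat on the bench beside the scale, to its left or right, 160 mm in diameter, 4 mm thick. Origin: centre of its underside (its top is 4 mm higher).
- cal_key_top (a point): Centre of the top face of the red calibration key, a cap 32 mm (x, up the slope) by 26 mm (y) standing 11 mm proud of the panel when not pressed; it moves down with the key. When not pressed it is about 72 mm above the bench. z is the outward normal of the sloping panel, 12 degrees from vertical, leaning to the front. Its collider is cal_key_c0.
- cal_key (a joint): Travel of the red calibration key in m: 0 up, 0.007 fully down against a rubber stop. It slides square to the panel (12 degrees from vertical). Return spring: about 5 N to start it, 9 N fully down; it springs back up when let go. A straight push from above works it.
- tare_key (a joint): Travel of the grey key next to the red one, 42 mm to its left (+y of the scale); same size, travel and spring. 0 up.
- unit_key (a joint): Travel of the blue key, 84 mm to the left of the red one; same size, travel and spring. 0 up.
- weights_tray: Fixed square wooden tray of brass weights, 150 by 150 mm, 35 mm high (weights in it up to 57 mm), on the other side of the scale from the cork mat. Origin: centre of its underside.
- poise: Loose brass poise weight, 52 mm in diameter, 60 mm high, standing. Origin: centre of its underside.
- beam: Loose wooden steelyard beam with brass fittings, 420 mm long along its y, 22 mm thick, lying behind the scale. Origin: middle, underside.
- plane: Loose wooden hand plane, 200 mm long (y), 55 mm wide (110 mm over its cross handle), 95 mm high. Origin: centre of its sole.
- hammer: Loose hammer lying on the bench, 260 mm long along its x. Origin: near its middle, underside.
- pliers: Loose red-handled pliers lying flat, 155 mm long along their x, 13 mm high. Origin: near the middle, underside.
- lacquer: Loose yellow can of lacquer, 60 mm in diameter, 90 mm high, standing. Origin: centre of its underside.
- red_tin: Loose red tin box, 124 by 94 mm, 60 mm high. Origin: centre of its underside.
Not all that is in view belongs to the job. What is shaped like the canister but turquoise is not meant.

How it is judged:
By the outcome, as a careful person would: the job done as asked, in the order asked, and still so for the second after the job is handed in, while the arm keeps its last pose, push and grip.
It also fails if it takes over 48 s, if anything falls off the work surface, if the arm or the gripper's body presses on something with over 40 N, if the wrist force passes 120 N, or if a joint passes its speed limit or range.

### The arm

A 7-joint arm with a two-finger parallel gripper is mounted at the origin on the work surface. World frame = base frame: x ahead of the robot, y to its left, z up, the work surface at z = 0. Lengths are in m, angles in degrees, forces in N, time in s.
With the tool pointing down it reaches from about 0.425 to 0.875 m from the base axis. Payload 4.7 kg.
Tool frame: the origin (TCP) lies at the centre of the arm's flange, where the gripper is bolted on; the fingertips stand 182 mm ahead of it and the grasp point (between the pads) lies 164 mm ahead of it (env.grip_depth is the distance from the TCP to the grasp point, in m); z points along the fingers, y is the line along which they close (so a half turn about z gives the same grasp; the last joint's range is limited). The gripper opens to 87 mm and grips with 3 to 60 N. Pads are 19 mm wide; open, the fingers measure 117 mm over their backs; the gripper's body (75 mm by 190 mm) begins 51 mm behind the grasp point.
Start: joints at [-71.27, 18.392, -4.016, 83.108, 1.295, 78.541, -3.26], TCP at [0.2, 0.618, 0.405] pointing down, gripper open.
Joint ranges: [-163.93, 163.93], [-17.29, 119.83], [-79.2, 71.16], [3.27, 140.29], [-89.18, 269.18], [5.43, 117.66], [-154.24, 154.24]. Speed limits (degrees/s): [147.25, 147.25, 180, 180, 180, 180, 180].

### API

Orientations are given as [roll, pitch, yaw] about the fixed x, y, z axes, in that order (R = Rz(yaw) Ry(pitch) Rx(roll)).
In Python, from cell import env gives the robot as it stands. The module is installed in compiled form; this text tells all that it offers.
- The arm moves only by the tool send_rows, never from a script. Its arguments are lists of equal length, an entry for each row: "xyz": the shift along the tool's x, y, z in m, a list of three; "rotation": the turn, a rotation vector about the tool's x, y, z in rad, a list of three; "jaw": the opening, from 0 (shut) to 1 (fully open). A call has 1 to 20 rows; each row shifts and turns the commanded pose from where the row before left it, along the tool's axes as they then stand; what a row does not reach is not made up. A row lasts 1/10 s, in which the tool goes at most 50 mm and 8.59 degrees, less where a joint would pass 70% of its speed; a pose out of reach is approached as far as the arm can. A call is refused whole if a number of a shift passes 0.05 or a number of a turn 0.15, either way. A call with a gripper value outside its range is refused whole. The fingers move at their own pace and stop on an object; "newtons" is the grip in N (left out, the last holds). Time passes only in rows, so rows that do not move let the fingers close. It gives the time, the measured TCP pose, the force, the opening and the grip force at its end, in the units of the state.
- env.get_obs(): the state, without advancing time (a new reading comes with each control period).
- env.read_camera(name): name is "scene" or "top"; returns a dict with "image" (420x560x3 uint8, blue, green, red), "fx", "fy", "cx", "cy" (pixels), "R" (3x3) and "t" (3): a world point X has camera coordinates R X + t. Camera axes: x right, y down, z forward; pixel columns grow to the right and rows downward; lengths in m; the calibration is good to about 2 mm. A picture is of the moment at which its call begins. There is no depth.
- env.sign_off(): hands the job in; it is judged then, once.
The state is a dict: "time_s": time; "qpos": joint angles; "joint_velocities": joint speeds; "effort": joint torques, N m; "tool_pos": TCP position; "tool_rot": TCP orientation; "force": force on the tool from outside, world axes, zero at the start; "wrist_torque": the same for the moment, N m; "grip_width": finger opening in m; "grasp_force": force on a finger pad.
Only numpy, scipy, OpenCV 4.12 (cv2) and the standard library are available. Lean on these libraries where they do the work, as an engineer would, in place of code of your own. Each camera call takes 0.05 s, during which the arm holds its last target. There are 200 camera calls.

## Working session

There is one attempt and no reset: what is moved stays moved. The work goes in short steps, Python scripts to look and compute and a tool call to move; the robot and the scene stay as the last step left them, time stands still between calls to the robot, and variables do not carry over. Pictures are saved under pics/ and viewed, at most 10 in all, crops included, and the job is handed in when it is done.

Besides the shell and the picture viewer there is one more tool, called as name(argument=value, ...) on one line, values as JSON. send_rows: Moves the arm, as the interface text tells. Its arguments: {"type":"object","properties":{"xyz":{"type":"array"},"rotation":{"type":"array"},"jaw":{"type":"array"},"newtons":{"type":"number"}},"required":["xyz","rotation","jaw"]}

```bash
mkdir -p pics
cat > h.py <<'E'
import numpy as np, cv2
from cell import env
def ray(c,u,v,z):
    R=np.array(c["R"]);t=np.array(c["t"]).ravel()
    o=-R.T@t; d=R.T@np.array([(u-c["cx"])/c["fx"],(v-c["cy"])/c["fy"],1])
    return o+d*(z-o[2])/d[2]
def proj(c,X):
    p=np.array(c["R"])@np.array(X)+np.array(c["t"]).ravel()
    return p[0]/p[2]*c["fx"]+c["cx"],p[1]/p[2]*c["fy"]+c["cy"]
E
python3 - <<'E'
from h import *
for n in("scene","top"):
    c=env.read_camera(n);cv2.imwrite(f"pics/{n}0.png",c["image"])
    R=np.array(c["R"]);print(n,-R.T@np.array(c["t"]).ravel(),c["fx"],R.round(2).tolist())
o=env.get_obs();print({k:np.round(v,3).tolist() for k,v in o.items()})
E
```

```text
scene [1.28310971 0.81191972 1.36745378] 535.1285218151214 [[-0.73, 0.68, -0.02], [0.51, 0.53, -0.68], [-0.45, -0.5, -0.74]]
top [ 0.35557719 -0.01607177  1.58971027] 455.45400604486224 [[0.01, -1.0, -0.01], [-0.99, -0.01, -0.13], [0.13, 0.01, -0.99]]
{'time_s': 0.1, 'qpos': [-71.269, 18.436, -4.015, 83.168, 1.295, 78.543, -3.26], 'joint_velocities': [-0.002, -0.125, 0.058, -0.262, 0.071, 0.149, 0.151], 'effort': [0.0, -49.257, -0.406, -31.34, -0.064, 0.04, 0.0], 'tool_pos': [0.2, 0.618, 0.404], 'tool_rot': [-179.897, 0.005, 162.079], 'force': [0.53, 0.398, -0.46], 'wrist_torque': [0.048, -0.018, -0.036], 'grasp_force': 0.0, 'grip_width': 0.087}
```

View pics/scene0.png

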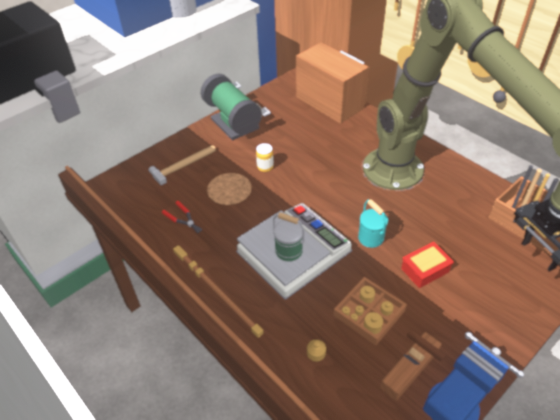

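View pics/top0.png

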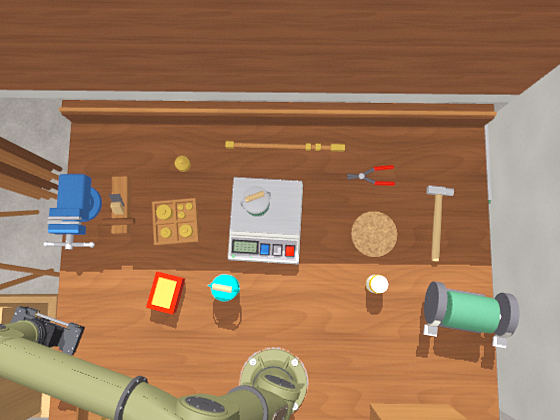

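The top view shows the canister at about (256,201) on the platform, its grip around (256,197), the cork mat at (374,234) and the red key at (290,251). The turquoise decoy is at (224,288). Next I'll measure these, with an enlarged crop as a check.

Run:
```python
from h import *
c=env.read_camera("top");s=env.read_camera("scene")
a=cv2.resize(c["image"][170:270,220:310],None,fx=4,fy=4,interpolation=cv2.INTER_CUBIC)
b=cv2.resize(s["image"][195:295,235:355],None,fx=3.3,fy=4,interpolation=cv2.INTER_CUBIC)
cv2.imwrite("pics/crop0.png",np.hstack([a,b]))
def blob(c,lo,hi,roi,name):
    h=cv2.cvtColor(c["image"],cv2.COLOR_BGR2HSV);m=cv2.inRange(h,lo,hi);k=np.zeros_like(m);x0,x1,y0,y1=roi;k[y0:y1,x0:x1]=m[y0:y1,x0:x1]
    n,l,st,ce=cv2.connectedComponentsWithStats(k);i=1+np.argmax(st[1:,4])
    r=cv2.minAreaRect(cv2.findContours((l==i).astype(np.uint8),0,1)[0][0])
    print(name,ce[i].round(1),st[i],r);return ce[i],r
e,r=blob(c,(5,60,60),(25,255,255),(345,402,205,262),"mat");print(ray(c,*e,0.004))
e,r=blob(c,(0,180,120),(6,255,255),(280,300,240,262),"key");print(ray(c,*e,0.072))
e,r=blob(c,(10,70,120),(28,255,255),(235,280,180,220),"grip");print(ray(c,*e,0.242));P=cv2.boxPoints(r);print([ray(c,*p,.242).round(3) for p in P])
e,r=blob(c,(0,0,140),(179,60,255),(222,308,172,268),"scale");print([ray(c,*p,.07).round(3) for p in cv2.boxPoints(r)],cv2.boxPoints(r))
e,r=blob(s,(0,180,120),(6,255,255),(285,312,200,220),"keyS");print(ray(s,*e,0.072))
e,r=blob(s,(8,70,120),(28,255,255),(270,310,205,230),"gripS");print(ray(s,*e,.233),[ray(s,*p,.233).round(3) for p in cv2.boxPoints(r)])
```

```text
mat [373. 233.] [ 345  205   57   57 3249] ((373.0, 233.0), (56.0, 56.0), 90.0)
[ 0.50864819 -0.34020661  0.004     ]
key [289.6 250.5] [286 246   8  10  78] ((289.5, 250.5), (9.0, 7.0), 90.0)
[ 0.44043052 -0.04834566  0.072     ]
grip [254.3 196.1] [245 191  20  11  99] ((254.35296630859375, 196.08822631835938), (5.112312316894531, 19.036636352539062), 70.34617614746094)
[0.5926694  0.06247184 0.242     ]
[array([0.59 , 0.092, 0.242]), array([0.61 , 0.038, 0.242]), array([0.596, 0.033, 0.242]), array([0.575, 0.086, 0.242])]
scale [266.2 216.8] [ 228  177   75   88 5043] ((265.167236328125, 220.15689086914062), (71.40597534179688, 83.91377258300781), 3.3664608001708984)
[array([0.407, 0.159, 0.07 ]), array([0.691, 0.15 , 0.07 ]), array([ 0.679, -0.093,  0.07 ]), array([ 0.396, -0.078,  0.07 ])] [[227.06206 259.94482]
 [231.98967 176.17584]
 [303.2724  180.36896]
 [298.3448  264.13794]]
keyS [298.9 210.3] [296 209   8   4  16] ((299.2972717285156, 210.71620178222656), (7.069156646728516, 2.6303837299346924), 9.462322235107422)
[ 0.44313759 -0.0428505   0.072     ]
gripS [287.8 217.6] [279 213  19  10  91] ((287.79998779296875, 217.60000610351562), (18.973661422729492, 4.427187919616699), 18.434947967529297)
[0.59006842 0.06150446 0.233     ] [array([0.608, 0.04 , 0.233]), array([0.594, 0.031, 0.233]), array([0.573, 0.083, 0.233]), array([0.587, 0.092, 0.233])]
```

View pics/crop0.png

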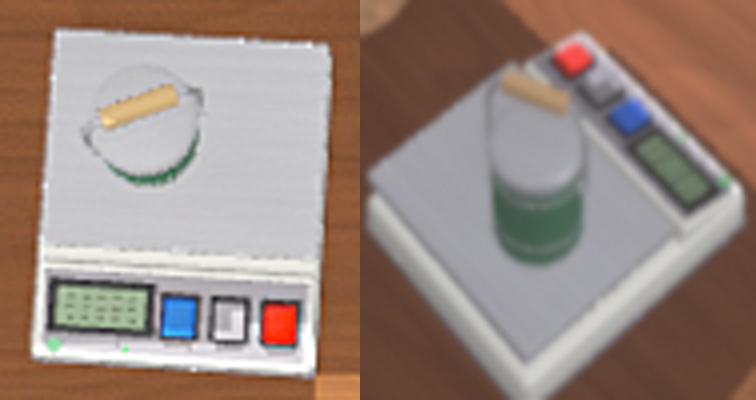

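The crop shows the grip from about (245,199) to (264,192) in the top view, at an angle to the scale. The keys sit along the front, with red furthest right at (289.6,250.5). My mat mask took in the wood around it, so I'll redo the mat, the grip direction and the key.

```bash
cat >> h.py <<'E'
def big(c,lo,hi,roi,f=6):
    x0,x1,y0,y1=roi
    im=cv2.resize(c["image"][y0:y1,x0:x1],None,fx=f,fy=f,interpolation=cv2.INTER_CUBIC)
    m=cv2.inRange(cv2.cvtColor(im,cv2.COLOR_BGR2HSV),lo,hi)
    n,l,st,ce=cv2.connectedComponentsWithStats(m);i=1+np.argmax(st[1:,4])
    ys,xs=np.nonzero(l==i)
    return (np.c_[xs,ys]+.5)/f-.5+[x0,y0]
def axis(c,P,z):
    X=np.array([ray(c,u,v,z)[:2] for u,v in P]);m=X.mean(0);w,v=np.linalg.eigh(np.cov((X-m).T))
    d=v[:,1]*np.sign(v[1,1]);return m.round(4),np.sqrt(12*w).round(4),np.degrees(np.arctan2(-d[0],d[1])).round(1)
E
python3 - <<'E'
from h import *
c=env.read_camera("top");s=env.read_camera("scene")
for cam,roi,z in((c,(238,275,183,210),.24),(s,(272,308,207,230),.236)):
    print("grip",axis(cam,big(cam,(8,65,110),(30,255,255),roi),z))
for cam,roi in((c,(280,303,240,262)),(s,(288,312,200,219))):
    P=big(cam,(0,150,100),(8,255,255),roi);Q=big(cam,(172,150,100),(180,255,255),roi) if 0 else P
    print("key",P.mean(0),axis(cam,P,.072))
P=big(c,(100,150,100),(125,255,255),(255,275,238,262));print("blue",axis(c,P,.072))
for cam,p,n in((c,(374,234),40),(s,(229,188),36)):
    im=cam["image"];h=cv2.cvtColor(im,cv2.COLOR_BGR2HSV)
    u,v=p;print("mat hsv",h[v,u],h[v+2,u+5],"wood",h[v-34,u],h[v+5,u+32])
    g=cv2.GaussianBlur(im[v-n:v+n,u-n:u+n],(0,0),1)
    t,m=cv2.threshold(g[:,:,1],0,255,cv2.THRESH_OTSU)
    nn,l,st,ce=cv2.connectedComponentsWithStats(m);i=l[n,n]
    k=cv2.findContours((l==i).astype(np.uint8),0,1)[0];k=max(k,key=cv2.contourArea)
    X=np.array([ray(cam,a+u-n,b+v-n,.004)[:2] for a,b in cv2.convexHull(k)[:,0]],np.float32);print("mat",cv2.fitEllipse(X))
E
```

```text
grip (array([0.5931, 0.0628]), array([0.0161, 0.0586]), np.float64(21.1))
grip (array([0.5919, 0.0635]), array([0.0188, 0.058 ]), np.float64(20.7))
key [289.42071363 250.4378135 ] (array([ 0.4406, -0.0478]), array([0.027 , 0.0327]), np.float64(85.8))
key [299.09503441 209.71420846] (array([ 0.4409, -0.0444]), array([0.0244, 0.0279]), np.float64(61.8))
blue (array([0.4448, 0.0359]), array([0.0271, 0.0323]), np.float64(89.0))
mat hsv [ 16 114 204] [ 16 114 211] wood [ 12 169 139] [ 11 149 135]
mat ((0.5068804025650024, -0.3429901897907257), (0.15973664820194244, 0.16045533120632172), 102.73138427734375)
mat hsv [ 13 108 167] [ 13 107 159] wood [  9 132 154] [  9 122 100]
mat ((0.5037675499916077, -0.3432275354862213), (0.15679359436035156, 0.1609971821308136), 151.94015502929688)
```

Both views agree: the grip is at (0.5925, 0.063) with its axis at 21°, the mat at (0.506, -0.343) and the key at (0.441, -0.046), with the scale turned about -3°. I'll turn and rise first, then cross over.

send_rows(xyz=[[0,0,-0.009],[0,0,-0.009],[0,0,-0.009],[0,0,-0.009],[0,0,-0.009],[0,0,-0.009],[0,0,-0.009],[0,0,-0.009],[0,0,0]], rotation=[[0,0,0.111],[0,0,0.111],[0,0,0.111],[0,0,0.111],[0,0,0.111],[0,0,0.111],[0,0,0.111],[0,0,0.111],[0,0,0]], jaw=[1,1,1,1,1,1,1,1,1])

```text
time_s: 1.2
tool_pos: [0.2001, 0.6186, 0.4782]
tool_rot: [179.9, -0.1, 111.2]
force: [0.1, 0.3, 0.2]
grip_width: 0.0869
grasp_force: 0.0
```

send_rows(xyz=[[-0.033,0.0084,0],[-0.033,0.0084,0],[-0.033,0.0084,0],[-0.033,0.0084,0],[-0.033,0.0084,0],[-0.033,0.0084,0],[-0.033,0.0084,0],[-0.033,0.0084,0],[-0.033,0.0084,0],[-0.033,0.0084,0],[-0.033,0.0084,0],[-0.033,0.0084,0],[-0.033,0.0084,0],[-0.033,0.0084,0],[-0.033,0.0084,0],[-0.033,0.0084,0],[-0.033,0.0084,0],[-0.033,0.0084,0],[-0.033,0.0084,0],[-0.033,0.0084,0]], rotation=[[0,0,0],[0,0,0],[0,0,0],[0,0,0],[0,0,0],[0,0,0],[0,0,0],[0,0,0],[0,0,0],[0,0,0],[0,0,0],[0,0,0],[0,0,0],[0,0,0],[0,0,0],[0,0,0],[0,0,0],[0,0,0],[0,0,0],[0,0,0]], jaw=[1,1,1,1,1,1,1,1,1,1,1,1,1,1,1,1,1,1,1,1])

```text
time_s: 3.2
tool_pos: [0.5959, 0.0628, 0.4763]
tool_rot: [-180.0, -0.0, 111.4]
force: [0.3, 0.3, -0.3]
grip_width: 0.0872
grasp_force: 0.0
```

send_rows(xyz=[[0,0,0],[0,0,0]], rotation=[[0,0,0],[0,0,0]], jaw=[1,1])

```text
time_s: 3.4
tool_pos: [0.5954, 0.0632, 0.4761]
tool_rot: [-179.9, -0.0, 111.2]
force: [0.1, 0.5, -0.0]
grip_width: 0.0869
grasp_force: 0.0
```

send_rows(xyz=[[0,-0.0015,0.012],[0,-0.0015,0.012],[0,0,0.012],[0,0,0.012],[0,0,0.012],[0,0,0.01],[0,0,0.009],[0,0,0],[0,0,0]], rotation=[[0,0,0],[0,0,0],[0,0,0],[0,0,0],[0,0,0],[0,0,0],[0,0,0],[0,0,0],[0,0,0]], jaw=[1,1,1,1,1,1,1,1,1])

```text
time_s: 4.3
tool_pos: [0.5927, 0.0628, 0.3978]
tool_rot: [180.0, 0.0, 111.2]
force: [0.1, 0.2, 0.7]
grip_width: 0.0871
grasp_force: 0.0
```

send_rows(xyz=[[0,0,0],[0,0,0],[0,0,0],[0,0,0],[0,0,0],[0,0,0],[0,0,0],[0,0,0],[0,0,0],[0,0,0],[0,0,0],[0,0,0]], rotation=[[0,0,0],[0,0,0],[0,0,0],[0,0,0],[0,0,0],[0,0,0],[0,0,0],[0,0,0],[0,0,0],[0,0,0],[0,0,0],[0,0,0]], jaw=[0.7,0.5,0.4,0.3,0.25,0.2,0.15,0.1,0.1,0.1,0.1,0.1], newtons=45)

```text
time_s: 5.5
tool_pos: [0.5924, 0.0627, 0.3977]
tool_rot: [-180.0, -0.0, 111.2]
force: [-0.7, -0.1, 0.3]
grip_width: 0.0168
grasp_force: 45.0
```

send_rows(xyz=[[0,0,-0.003],[0,0,-0.006],[0,0,-0.01],[0,0,-0.012],[0,0,-0.012],[0,0,-0.01],[0,0,-0.006],[0,0,0],[0,0,0]], rotation=[[0,0,0],[0,0,0],[0,0,0],[0,0,0],[0,0,0],[0,0,0],[0,0,0],[0,0,0],[0,0,0]], jaw=[0.1,0.1,0.1,0.1,0.1,0.1,0.1,0.1,0.1])

```text
time_s: 6.4
tool_pos: [0.5925, 0.0628, 0.4566]
tool_rot: [-180.0, -0.0, 111.2]
force: [-0.1, -0.0, -5.5]
grip_width: 0.017
grasp_force: 45.0
```

Run:
```python
from h import *
from scipy.spatial.transform import Rotation as Ro
o=env.get_obs();print(o["tool_pos"],o["force"],o["wrist_torque"],o["qpos"],o["grip_width"])
print(Ro.from_euler('xyz',o["tool_rot"],degrees=True).inv().apply(np.array([.506,-.343,0])-np.r_[o["tool_pos"][:2],0]))
s=env.read_camera("scene");cv2.imwrite("pics/lift.png",s["image"][130:330,130:430])
```

```text
[0.59246674 0.06277326 0.45657445] [-0.05987015 -0.010225   -5.54073194] [-0.02901475 -0.00593679 -0.03205121] [-36.26691256  11.41292998  32.44343404  87.77705185  -6.14597498
  82.61405646  17.65682818] 0.01700804601049545
[-3.47038583e-01 -2.27360201e-01  2.74053698e-05]
```

View pics/lift.png

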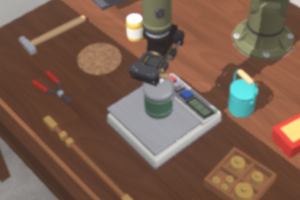

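The canister (crop (158,98)) is hanging upright above the platform and the wrist reads 5.5 N, so about 0.56 kg. Now I'll carry it to the mat.

send_rows(xyz=[[-0.0064,-0.0041,0],[-0.0127,-0.008,0],[-0.0193,-0.0127,0],[-0.0193,-0.0127,0],[-0.0193,-0.0127,0],[-0.0193,-0.0127,0],[-0.0193,-0.0127,0],[-0.0193,-0.0127,0],[-0.0193,-0.0127,0],[-0.0193,-0.0127,0],[-0.0193,-0.0127,0],[-0.0193,-0.0127,0],[-0.0193,-0.0127,0],[-0.0193,-0.0127,0],[-0.0193,-0.0127,0],[-0.0193,-0.0127,0],[-0.0193,-0.0127,0],[-0.0193,-0.0127,0],[-0.0127,-0.008,0],[-0.0064,-0.0041,0]], rotation=[[0,0,0],[0,0,0],[0,0,0],[0,0,0],[0,0,0],[0,0,0],[0,0,0],[0,0,0],[0,0,0],[0,0,0],[0,0,0],[0,0,0],[0,0,0],[0,0,0],[0,0,0],[0,0,0],[0,0,0],[0,0,0],[0,0,0],[0,0,0]], jaw=[0.1,0.1,0.1,0.1,0.1,0.1,0.1,0.1,0.1,0.1,0.1,0.1,0.1,0.1,0.1,0.1,0.1,0.1,0.1,0.1])

```text
time_s: 8.45
tool_pos: [0.5038, -0.346, 0.4568]
tool_rot: [-179.9, 0.1, 110.9]
force: [-0.1, 0.2, -4.8]
grip_width: 0.0169
grasp_force: 45.0
```

send_rows(xyz=[[0,0,0.008],[0,0,0.015],[0,0,0.02],[0,0,0.02],[0,0,0.02],[0,0,0.015],[0,0,0.01],[0,0,0.006],[0,0,0],[0,0,0]], rotation=[[0,0,0],[0,0,0],[0,0,0],[0,0,0],[0,0,0],[0,0,0],[0,0,0],[0,0,0],[0,0,0],[0,0,0]], jaw=[0.1,0.1,0.1,0.1,0.1,0.1,0.1,0.1,0.1,0.1])

```text
time_s: 9.45
tool_pos: [0.5063, -0.3431, 0.3434]
tool_rot: [180.0, 0.0, 111.2]
force: [0.1, -0.7, -4.7]
grip_width: 0.0167
grasp_force: 45.0
```

send_rows(xyz=[[0,0,0.006],[0,0,0.006],[0,0,0.005],[0,0,0.003],[0,0,0.001],[0,0,0.001],[0,0,0],[0,0,0]], rotation=[[0,0,0],[0,0,0],[0,0,0],[0,0,0],[0,0,0],[0,0,0],[0,0,0],[0,0,0]], jaw=[0.1,0.1,0.1,0.1,0.1,0.1,0.1,0.1])

```text
time_s: 10.25
tool_pos: [0.5061, -0.343, 0.3209]
tool_rot: [180.0, 0.0, 111.2]
force: [0.6, -1.2, -4.6]
grip_width: 0.0166
grasp_force: 45.0
```

send_rows(xyz=[[0,0,0.001],[0,0,0.001],[0,0,0]], rotation=[[0,0,0],[0,0,0],[0,0,0]], jaw=[0.1,0.1,0.1])

```text
time_s: 10.55
tool_pos: [0.5061, -0.3429, 0.3188]
tool_rot: [180.0, 0.0, 111.2]
force: [-0.7, 0.5, -5.7]
grip_width: 0.017
grasp_force: 45.0
```

send_rows(xyz=[[0,0,0.0005],[0,0,0.0005],[0,0,0]], rotation=[[0,0,0],[0,0,0],[0,0,0]], jaw=[0.1,0.1,0.1])

```text
time_s: 10.85
tool_pos: [0.5062, -0.3432, 0.3188]
tool_rot: [179.9, 0.0, 111.2]
force: [-2.2, 1.5, 4.3]
grip_width: 0.0167
grasp_force: 45.0
```

The canister is on the mat: the height is as expected and the mat now carries its weight. I'll release it and rise.

send_rows(xyz=[[0,0,0],[0,0,0],[0,0,0],[0,0,0],[0,0,0],[0,0,0],[0,0,0],[0,0,0],[0,0,0],[0,0,0]], rotation=[[0,0,0],[0,0,0],[0,0,0],[0,0,0],[0,0,0],[0,0,0],[0,0,0],[0,0,0],[0,0,0],[0,0,0]], jaw=[0.25,0.3,0.4,0.5,0.6,0.7,0.8,0.9,1,1])

```text
time_s: 11.85
tool_pos: [0.506, -0.3429, 0.3177]
tool_rot: [180.0, -0.0, 111.2]
force: [-0.1, -0.7, -0.2]
grip_width: 0.0817
grasp_force: 0.0
```

send_rows(xyz=[[0,0,-0.005],[0,0,-0.01],[0,0,-0.015],[0,0,-0.015],[0,0,-0.015],[0,0,-0.01],[0,0,-0.01],[0,0,0],[0,0,0]], rotation=[[0,0,0],[0,0,0],[0,0,0],[0,0,0],[0,0,0],[0,0,0],[0,0,0],[0,0,0],[0,0,0]], jaw=[1,1,1,1,1,1,1,1,1])

```text
time_s: 12.75
tool_pos: [0.506, -0.3429, 0.3977]
tool_rot: [180.0, -0.0, 111.2]
force: [0.3, 0.8, -0.1]
grip_width: 0.0871
grasp_force: 0.0
```

Run:
```python
from h import *
o=env.get_obs();print(o["tool_pos"],o["tool_rot"],o["qpos"],o["force"])
s=env.read_camera("scene");cv2.imwrite("pics/placed.png",cv2.resize(s["image"][110:290,150:390],None,fx=2.5,fy=2.5))
```

```text
[ 0.50599635 -0.34285297  0.39765091] [ 1.79997208e+02 -1.48268884e-02  1.11206974e+02] [ -6.28986593  17.39495068  46.66907892  91.03309826 -12.89729302
  77.16666703  63.16018549] [ 0.31342468  0.77521166 -0.07426206]
```

View pics/placed.png

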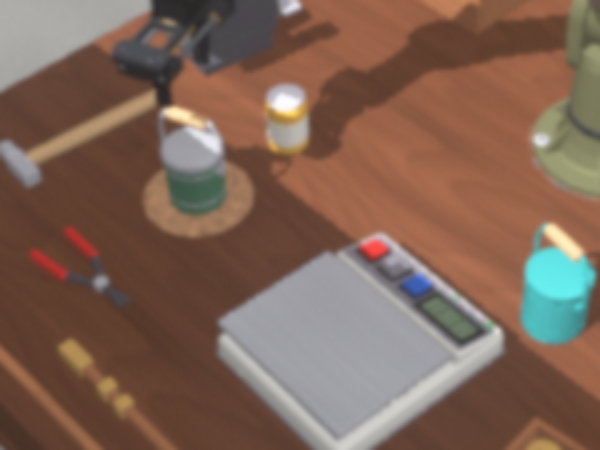

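The canister stands upright in the middle of the mat (about (195,170) in the view), and nothing else has moved. Next: close the jaws, line up with the scale and move above the red key.

send_rows(xyz=[[0,0,0],[0,0,0],[0,0,0],[0,0,0],[0,0,0],[0,0,0],[0,0,0]], rotation=[[0,0,0.07],[0,0,0.07],[0,0,0.07],[0,0,0.07],[0,0,0.07],[0,0,0.07],[0,0,0]], jaw=[1,1,1,1,1,1,1])

```text
time_s: 13.5
tool_pos: [0.506, -0.3427, 0.3968]
tool_rot: [-179.9, -0.0, 87.1]
force: [-0.6, -0.3, 0.6]
grip_width: 0.087
grasp_force: 0.0
```

send_rows(xyz=[[0.008,-0.0022,0],[0.0163,-0.0046,0],[0.0163,-0.0046,0],[0.0163,-0.0046,0],[0.0163,-0.0046,0],[0.0163,-0.0046,0],[0.0163,-0.0046,0],[0.0163,-0.0046,0],[0.0163,-0.0046,0],[0.0163,-0.0046,0],[0.0163,-0.0046,0],[0.0163,-0.0046,0],[0.0163,-0.0046,0],[0.0163,-0.0046,0],[0.0163,-0.0046,0],[0.0163,-0.0046,0],[0.0163,-0.0046,0],[0.0163,-0.0046,0],[0.008,-0.0024,0],[0,0,0]], rotation=[[0,0,0],[0,0,0],[0,0,0],[0,0,0],[0,0,0],[0,0,0],[0,0,0],[0,0,0],[0,0,0],[0,0,0],[0,0,0],[0,0,0],[0,0,0],[0,0,0],[0,0,0],[0,0,0],[0,0,0],[0,0,0],[0,0,0],[0,0,0]], jaw=[1,1,1,1,1,0.9,0.8,0.7,0.6,0.5,0.4,0.3,0.2,0.1,0,0,0,0,0,0], newtons=20)

```text
time_s: 15.5
tool_pos: [0.4376, -0.045, 0.3976]
tool_rot: [-180.0, -0.0, 87.3]
force: [0.2, -1.1, -0.2]
grip_width: 0.0002
grasp_force: 0.0
```

send_rows(xyz=[[0,0,0.015],[0,0,0.02],[0,0,0.02],[0,0,0.02],[0,0,0.02],[0,0,0.01],[0,0,0],[0,0,0]], rotation=[[0,0,0],[0,0,0],[0,0,0],[0,0,0],[0,0,0],[0,0,0],[0,0,0],[0,0,0]], jaw=[0,0,0,0,0,0,0,0])

```text
time_s: 16.3
tool_pos: [0.4383, -0.0464, 0.2933]
tool_rot: [180.0, 0.0, 87.1]
force: [-0.1, 0.1, 1.1]
grip_width: 0.0006
grasp_force: 0.0
```

Run:
```python
from h import *
o=env.get_obs();p=o["tool_pos"];print(p,o["tool_rot"],o["qpos"],o["force"])
c=env.read_camera("top");s=env.read_camera("scene")
a=cv2.resize(c["image"][210:285,240:330],None,fx=4,fy=4);b=cv2.resize(s["image"][150:225,265:355],None,fx=4,fy=4)
cv2.imwrite("pics/above.png",np.hstack([a,b]))
for q in(c,s):print(proj(q,[p[0],p[1],p[2]-.182]))
```

```text
[ 0.43833643 -0.04643326  0.29333457] [1.79957951e+02 1.12294961e-02 8.71145734e+01] [-34.55867531  -3.85406958  36.40560532 120.51050537   2.58948152
  62.5751136   -2.29207904] [-0.09146285  0.14420292  1.08257514]
(np.float64(289.25789349110846), np.float64(250.46356847865235))
(np.float64(299.2603770576872), np.float64(200.75658935964336))
```

View pics/above.png

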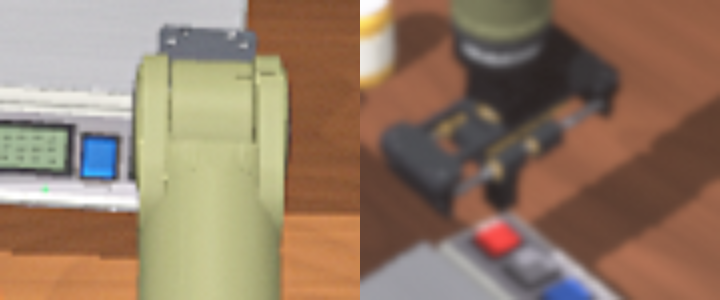

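The fingertips are directly above the red key (scene crop (500,205), key at (498,238)), and the projected tip position agrees in both views. I'll descend and press in small steps.

send_rows(xyz=[[0,0,0.01],[0,0,0.01],[0,0,0.008],[0,0,0.004],[0,0,0.001],[0,0,0]], rotation=[[0,0,0],[0,0,0],[0,0,0],[0,0,0],[0,0,0],[0,0,0]], jaw=[0,0,0,0,0,0])

```text
time_s: 17.0
tool_pos: [0.438, -0.0461, 0.2596]
tool_rot: [-180.0, 0.0, 87.1]
force: [0.1, 0.0, -0.5]
grip_width: 0.0003
grasp_force: 0.0
```

send_rows(xyz=[[0,0,0.001],[0,0,0.001],[0,0,0.001],[0,0,0.001],[0,0,0]], rotation=[[0,0,0],[0,0,0],[0,0,0],[0,0,0],[0,0,0]], jaw=[0,0,0,0,0])

```text
time_s: 17.5
tool_pos: [0.4382, -0.0461, 0.2562]
tool_rot: [180.0, -0.0, 87.1]
force: [-1.1, 0.0, 4.8]
grip_width: 0.0006
grasp_force: 2.4
```

send_rows(xyz=[[0,0,0.001],[0,0,0.001],[0,0,0.001],[0,0,0]], rotation=[[0,0,0],[0,0,0],[0,0,0],[0,0,0]], jaw=[0,0,0,0])

```text
time_s: 17.9
tool_pos: [0.4386, -0.0461, 0.2534]
tool_rot: [179.9, -0.0, 87.1]
force: [-0.4, -0.3, 5.7]
grip_width: 0.0006
grasp_force: 3.2
```

send_rows(xyz=[[0,0,0.001],[0,0,0.001],[0,0,0.001],[0,0,0]], rotation=[[0,0,0],[0,0,0],[0,0,0],[0,0,0]], jaw=[0,0,0,0])

```text
time_s: 18.3
tool_pos: [0.4389, -0.0461, 0.2508]
tool_rot: [179.8, -0.0, 87.1]
force: [-0.2, -0.5, 7.7]
grip_width: 0.0004
grasp_force: 4.0
```

send_rows(xyz=[[0,0,0.0005],[0,0,0.0005],[0,0,0]], rotation=[[0,0,0],[0,0,0],[0,0,0]], jaw=[0,0,0])

```text
time_s: 18.6
tool_pos: [0.439, -0.0462, 0.2499]
tool_rot: [179.8, -0.0, 87.1]
force: [0.2, -0.1, 8.7]
grip_width: 0.0006
grasp_force: 4.3
```

send_rows(xyz=[[0,0,0.0005],[0,0,0.0005],[0,0,0]], rotation=[[0,0,0],[0,0,0],[0,0,0]], jaw=[0,0,0])

```text
time_s: 18.9
tool_pos: [0.4392, -0.0462, 0.2494]
tool_rot: [179.8, -0.0, 87.1]
force: [-1.6, -0.2, 12.4]
grip_width: 0.0005
grasp_force: 6.4
```

send_rows(xyz=[[0,0,0.0005],[0,0,0]], rotation=[[0,0,0],[0,0,0]], jaw=[0,0])

```text
time_s: 19.1
tool_pos: [0.4392, -0.0463, 0.2493]
tool_rot: [179.8, -0.1, 87.1]
force: [-3.1, 0.1, 15.8]
grip_width: 0.0004
grasp_force: 8.4
```

The push climbed steeply to about 16 N with almost no further travel, so the key is on its stop. One settling check and a look before I hand in.

send_rows(xyz=[[0,0,0],[0,0,0],[0,0,0],[0,0,0],[0,0,0]], rotation=[[0,0,0],[0,0,0],[0,0,0],[0,0,0],[0,0,0]], jaw=[0,0,0,0,0])

```text
time_s: 19.6
tool_pos: [0.4392, -0.0462, 0.2493]
tool_rot: [179.8, -0.1, 87.1]
force: [-4.4, 0.5, 17.3]
grip_width: 0.0002
grasp_force: 8.4
```

Run:
```python
from h import *
s=env.read_camera("scene");cv2.imwrite("pics/end.png",cv2.resize(s["image"][120:270,190:370],None,fx=4,fy=4))
```

```text
(no output)
```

View pics/end.png

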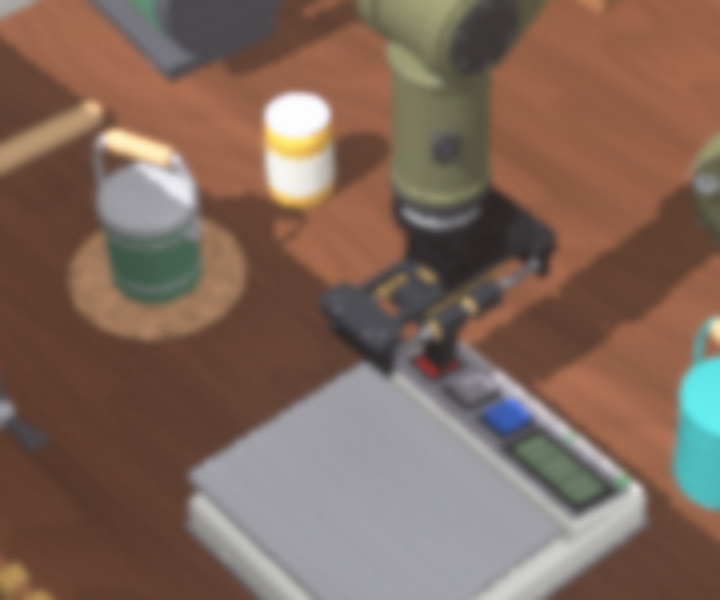

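The canister stands on the mat at (150,230), the fingertips press only the red key at (437,360), the grey and blue keys are up, and the platform is clear.

Run:
```python
from h import *
for _ in range(4):
    env.read_camera("top");f=env.get_obs()["force"];print(f,np.linalg.norm(f))
    ok=np.linalg.norm(f)<21
if ok: print(env.sign_off())
```

```text
[-2.87125172 -0.25009756 16.14490058] 16.40013567127477
[-4.50902646 -0.85954332 17.00576364] 17.61437286213577
[-3.06694815  1.4795026  16.62292605] 16.968110363646787
[-3.47057778  0.73365253 16.17571255] 16.560097603147405
the job is handed in; nothing more can be done
None
```

The job is handed in: the green canister stands upright in the middle of the cork mat, released, and the fingertips are holding only the red key down on its stop with a steady push of about 17 N.

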